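# Lid the tube box and hold it against the shaker's sprung stop

### The job

The tube box on the shaker is loaded: put its own lid on (the larger, oblong one), fully down, then slide the box square against the sprung stop bar at the far edge of the platform, keeping it in the middle between the two corner clamps. Keep pushing so that it bears on the bar with a steady 10 N or so, the bar about half way in and never driven to the end of its travel, so that a colleague can do up the clamps. The program finishes while still holding the box like that: do not let go, and leave the other things on the bench where they are.

Things in the scene. Friction and masses are not known exactly. Their poses are not given: they have to be found in the camera images.
- shaker: White orbital shaker, fixed. Flat square platform 270 x 270 mm, black rubber mat, its top 105 mm above the bench. Origin: on the bench under the platform's centre; x points from the control panel (robot side) to the stop bar. Corner clamps, swung open: steel posts with black knobs at x = -37, y = +/-117 mm, 43 mm high above the mat, 209 mm clear between them.
- stopbar (a joint): How far the sprung stop bar has been pushed in along the shaker's +x, m: 0 at rest, end of travel 0.014. Spring: 2 N to start it, then 1.2 N per mm (10 N at 0.0067, 15 N at 0.0108).
- stopbar_face (a point): Middle of the front of the stop bar, where it touches the box; moves with the bar. At rest at x = 80, y = 0 mm in the shaker's frame, 18 mm above the mat. The bar: bright steel, round, 18 mm thick, 180 mm long along the shaker's y, on two sprung guide rods.
- tube_box: White box of capped tubes, loose on the mat, 12 to 45 mm short of the bar, turned up to 0.13 rad. Base 110 (x) x 150 (y) x 32 mm, upright sides; on it a collar, 94 x 134 mm at its foot, leaning in to 86 x 126 mm at 52 mm height. Origin: centre of underside, x towards the bar. 0.28 to 0.48 kg; mat drag, lid on: 2 to 5.5 N, so the bar can feel that much less than the finger gives.
- box_lid: The box's lid, white, skirt down on the bench left or right of the shaker: 104 (x) x 144 (y) x 24 mm, hollow below (99 x 139 mm inside, 21 mm deep: 2.5 mm play at the collar's foot). Grip ridge on top 16 (x) x 70 (y) mm, 26 mm high, top at 50 mm. 80 g. Origin: centre of the skirt's lower edge. Fits either way round; seated, its origin is 32 mm above the box's and its sides lie inside the base's.
- small_lid: Not needed: smaller square white lid lying skirt down on the bench on the other side of the shaker, 86 x 86 x 24 mm with a ridge 16 x 45 x 26 mm. Origin: centre of its lower edge.
- tube_rack: Bystander: grey rack of tubes 75 x 130 x 68 mm. Origin: centre of underside, as for all bystanders.
- tip_box: Bystander: pipette tip box 120 x 82 x 75 mm.
- reagent_bottle: Bystander: amber bottle, 66 mm across, 130 mm high.
- beaker: Bystander: clear beaker, 72 mm across, 90 mm high.
- pipette: Bystander: pipette lying along its x, 230 mm long, up to 34 mm high.
- spray: Bystander: white bottle, 72 mm across, 150 mm high.
Things that resemble listed ones, but are neither listed nor needed, are in the scene too. Leave any blue look-alike of the tube_box alone.

How it is judged:
On the way, in this order (a step that is already met when the one before it is completed fails the run):
1. the box's lid is seated on the box, all round, before the box is pushed against the bar (z of box_lid in the frame of tube_box between 0.028 and 0.0355 m and horizontal distance between box_lid and tube_box below 0.006 m and angle between the y axis of box_lid and the y axis of tube_box, either way round below 0.08 rad and angle between box_lid's own z axis and vertical below 0.05 rad and value of joint stopbar below 0.001 m), for 0.2 s.
2. the box is held square against the stop bar with 5 to 15 N (contact force between tube_box and stopbar between 5 and 15 N and angle between the x axis of tube_box and the x axis of shaker, either way round below 0.06 rad and angle between tube_box's own z axis and vertical below 0.04 rad and y of tube_box in the frame of shaker between -0.03 and 0.03 m and z of tube_box in the frame of shaker below 0.11 m and (contact force between the fingers and tube_box above 3 N or contact force between the fingers and box_lid above 3 N)), for 0.5 s.
At the end, for the whole second after the job is handed in: Lid fully down on the box (within 3.5 mm in height, 6 mm sideways, level). Box flat on the platform, at rest, square to the bar within 0.06 rad, within 30 mm of the centre line, bearing on the bar with 5 to 15 N while the fingers press it or its lid with over 3 N (all of step 2 and z of box_lid in the frame of tube_box between 0.028 and 0.0355 m and horizontal distance between box_lid and tube_box below 0.006 m and angle between the y axis of box_lid and the y axis of tube_box, either way round below 0.08 rad and angle between box_lid's own z axis and vertical below 0.05 rad and linear speed of tube_box below 0.005 m/s); the arm keeps its last pose, push and grip.
It fails at once if the stop bar is driven to the end of its travel (value of joint stopbar above 0.0135 m).
It fails at once if a bystander is moved more than 30 mm (distance of any of small_lid, tube_rack, tip_box, reagent_bottle, beaker, pipette, spray from where it was at the start of the episode above 0.03 m).
It also fails if it takes over 61 s, if anything falls off the work surface, if the arm or the gripper's body presses on something with over 40 N, if the wrist force passes 120 N, or if a joint passes its speed limit or range.

### The arm

A 6-joint arm with a two-finger parallel gripper is mounted at the origin on the work surface. World frame = base frame: x ahead of the robot, y to its left, z up, the work surface at z = 0. Lengths are in m, angles in rad, forces in N, time in s.
With the tool pointing down it reaches from about 0.375 to 0.9 m from the base axis. Payload 3.1 kg.
Tool frame: the origin (TCP) lies at the centre of the arm's flange, where the gripper is bolted on; the fingertips stand robot.tip_extent ahead of it and the grasp point (between the pads) lies 164 mm ahead of it (robot.tip_extent is the distance from the TCP to the fingertips, in m); z points along the fingers, y is the line along which they close (so a half turn about z gives the same grasp; the last joint's range is limited). The gripper opens to 87 mm and grips with 3 to 60 N. Pads are 19 mm wide; open, the fingers measure 117 mm over their backs; the gripper's body (75 mm by 190 mm) begins 51 mm behind the grasp point.
Start: joints at [-1.421, 0.527, 1.433, -0, 1.181, -0.178], TCP at [0.202, -0.591, 0.405] pointing down, gripper open.
Joint ranges: [-3.08, 3.08], [-0.75, 2.2], [0.22, 2.44], [-1.43, 4.57], [0, 2.65], [-2.85, 2.85]. Speed limits (rad/s): [2.79, 2.79, 3.14, 3.14, 3.14, 3.14].

### API

Orientations are given as a unit quaternion [x, y, z, w].
In Python, from rig import get_obs, camera, hand_in, cut_out, robot gives the robot as it stands.
- The arm moves only by the tool step_arm, never from a script. Its argument "rows" is a list of rows, each a list of 6 numbers: the shift along the world's x, y, z in m, then the turn, a rotation vector about the world's x, y, z in degrees. A call has 1 to 12 rows; each row shifts and turns the commanded pose from where the row before left it; what a row does not reach is not made up. A row lasts 1/8 s, in which the tool goes at most 62.5 mm and 10.7 degrees, less where a joint would pass 70% of its speed; a pose out of reach is approached as far as the arm can. A call is refused whole if a number of a shift passes 0.0625 or a number of a turn 10.7, either way. A call with a gripper value outside its range is refused whole. "jaw" is the finger opening in m, from 0 to 0.087, set as the call begins (left out, the last holds). The fingers move at their own pace and stop on an object; "squeeze" is the grip in N (left out, the last holds). Time passes only in rows, so rows that do not move let the fingers close. It gives the time, the measured TCP pose, the force, the opening and the grip force at its end, in the units of the state.
- get_obs(): the state, without advancing time (a new reading comes with each control period).
- camera(name): name is "scene" or "top" or "wrist"; returns a dict with "pixels" (384x512x3 uint8, blue, green, red), "depth" (384x512 float32, m along the optical axis (not along the pixel's ray), 0 where there is no reading), "fov_y" (degrees; the focal length in pixels is half the picture's height over the tangent of half this angle, whatever the lens; pixels are square), "cx", "cy" (the principal point, pixels), "extrinsics" (4x4, takes a point from camera to world coordinates); the wrist camera has in their place "mount" (4x4, takes a point from camera to tool coordinates, whose origin is the TCP and whose axes are the flange's). Camera axes: x right, y up, looking along -z (the intrinsics and any distortion apply to the point x, -y, -z); pixel columns grow to the right and rows downward; lengths in m; the calibration is good to about 2 mm. A picture is of the moment at which its call begins: read the wrist's pose just before it.
- hand_in(): hands the job in; it is judged then, once.
Trained networks look in the newest picture that a camera, given by its name, has taken for a name from the list of things; names that differ only in an ending like _2 or _b are one class to them, and where a whole thing is asked for, a point or a joint stands for the part that bears it (a point fixed in the world has none). Each returns a list of dicts, best first, with "confidence" (0 to 1); they miss things now and then, are a little off and sometimes report something else, mostly with a low value. They report only what shows in the picture. A call takes as long as a camera call. They do not tell look-alikes from the thing itself.
- cut_out(label, camera): "region" (384x512 bool, what is visible of it) and "extent" ([centre column, centre row, width, height] in pixels, round what is visible of it).
The state is a dict: "time": time; "q": joint angles; "joint_velocities": joint speeds; "joint_torque": joint torques, N m; "position": TCP position; "tool_rot": TCP orientation; "ft_force": force on the tool from outside, world axes, zero at the start; "moment": the same for the moment, N m; "grip_width": finger opening in m; "grip_force": force on a finger pad.
Only numpy, scipy, OpenCV 4.12 (cv2) and the standard library are available. Lean on these libraries where they do the work, as an engineer would, in place of code of your own. Each camera call takes 0.05 s, during which the arm holds its last target. There are 200 camera calls.

## Working session

There is one attempt and no reset: what is moved stays moved. The work goes in short steps, Python scripts to look and compute and a tool call to move; the robot and the scene stay as the last step left them, time stands still between calls to the robot, and variables do not carry over. Pictures are saved under pics/ and viewed, at most 10 in all, crops included, and the job is handed in when it is done.

Besides the shell and the picture viewer there is one more tool, called after ">>>" as name([rows], argument=value, ...), one row to a line, values as JSON. step_arm: Moves the arm, as the interface text tells. Its arguments: {"type":"object","properties":{"rows":{"type":"array"},"jaw":{"type":"number"},"squeeze":{"type":"number"}},"required":["rows"]}

```bash
mkdir -p pics; ls; cat > h.py <<'E'
import numpy as np, cv2
from rig import get_obs, camera, cut_out, robot, hand_in
from scipy.spatial.transform import Rotation as R
def T_tool(o):
    T=np.eye(4); T[:3,:3]=R.from_quat(o["tool_rot"]).as_matrix(); T[:3,3]=o["position"]; return T
def shot(name):
    o=get_obs(); c=camera(name)
    c["T"]=c["extrinsics"] if "extrinsics" in c else T_tool(o)@np.array(c["mount"])
    c["f"]=192/np.tan(np.radians(c["fov_y"])/2); return c
def cloud(c):
    v,u=np.mgrid[0:384,0:512]; d=c["depth"]
    p=np.stack([(u-c["cx"])/c["f"]*d,-(v-c["cy"])/c["f"]*d,-d],-1)
    w=p@np.array(c["T"])[:3,:3].T+np.array(c["T"])[:3,3]; w[d<=0]=np.nan; return w
E
python3 - <<'E'
from h import *
c=shot("top"); print({k:(v if np.size(v)<20 else np.shape(v)) for k,v in c.items()})
w=cloud(c); np.save("top.npy",w)
cv2.imwrite("pics/top.png",c["pixels"])
for l in ["shaker","tube_box","box_lid","small_lid","stopbar","tube_rack","tip_box","reagent_bottle","beaker","pipette","spray"]:
    for r in cut_out(l,"top"):
        m=r["region"]; print(l,round(r["confidence"],2),np.round(r["extent"]),np.round(np.nanmedian(w[m],0),3),np.round(np.nanpercentile(w[m][:,2],[5,95]),3))
c=shot("scene"); cv2.imwrite("pics/scene.png",c["pixels"])
print(get_obs(),robot.tip_extent)
E
```

```text
pics
{'pixels': (384, 512, 3), 'depth': (384, 512), 'fov_y': 51.14059907357242, 'cx': 260.28852446959417, 'cy': 189.12578413006275, 'extrinsics': array([[-0.00257471,  0.99729574, -0.07344778,  0.37966504],
       [-0.99998766, -0.00287972, -0.00404716,  0.0023265 ],
       [-0.00424773,  0.07343645,  0.99729085,  1.62188791],
       [ 0.        ,  0.        ,  0.        ,  1.        ]]), 'T': array([[-0.00257471,  0.99729574, -0.07344778,  0.37966504],
       [-0.99998766, -0.00287972, -0.00404716,  0.0023265 ],
       [-0.00424773,  0.07343645,  0.99729085,  1.62188791],
       [ 0.        ,  0.        ,  0.        ,  1.        ]]), 'f': np.float64(401.2685824195128)}
shaker 0.78 [261. 159.  75.  80.] [0.603 0.013 0.106] [0.1   0.133]
shaker 0.63 [350. 138.  18.  21.] [ 0.693 -0.324  0.09 ] [0.023 0.131]
shaker 0.2 [257. 129.  49.  20.] [0.697 0.009 0.13 ] [0.109 0.135]
tube_box 0.93 [265. 160.  41.  37.] [ 0.597 -0.002  0.143] [0.132 0.158]
tube_box 0.82 [133. 154.  43.  40.] [0.645 0.525 0.04 ] [0.025 0.053]
tube_box 0.59 [393. 152.  45.  39.] [ 0.64  -0.526  0.039] [0.014 0.053]
[... 858 characters left out ...]
0.65, 'q': array([-1.42048605e+00,  5.27451850e-01,  1.43271886e+00,  4.16129366e-06,
        1.18135018e+00, -1.78465834e-01]), 'joint_velocities': array([-0.00021494, -0.00011368,  0.00083117, -0.00094114,  0.00019929,
        0.00118252]), 'joint_torque': array([-1.00941055e-03, -4.39810395e+01, -1.76926374e+01,  6.34123734e-02,
        5.05159108e-02, -1.09065968e-05]), 'position': array([ 0.20184731, -0.59147875,  0.40477199]), 'tool_rot': array([9.86518813e-01, 1.63647886e-01, 1.41959078e-06, 3.59035203e-05]), 'ft_force': array([ 0.20347471,  0.56445512, -0.19244816]), 'moment': array([ 0.03271922, -0.01090004, -0.00292148]), 'grip_force': 0.0, 'grip_width': 0.08709674857551494} 0.1822
```

View pictures.

```bash
python3 - <<'E'
import cv2
a=cv2.imread("pics/top.png"); cv2.imwrite("pics/topc.png",cv2.resize(a[90:270,100:440],(800,424),interpolation=cv2.INTER_CUBIC))
E
```

```text
(no output)
```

View pics/topc.png

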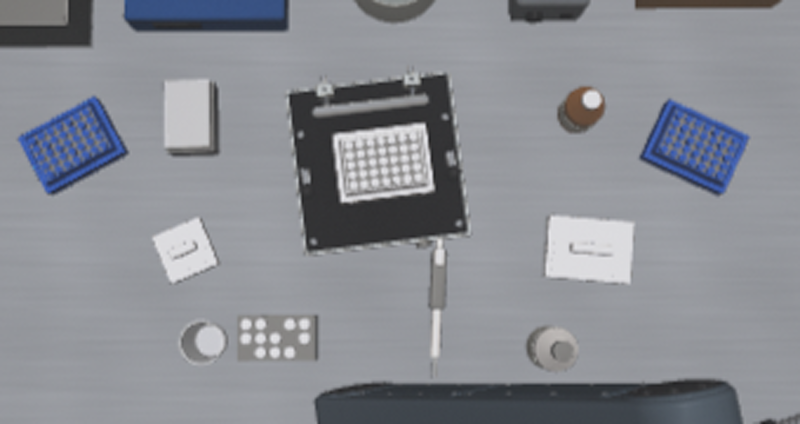

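View pics/scene.png

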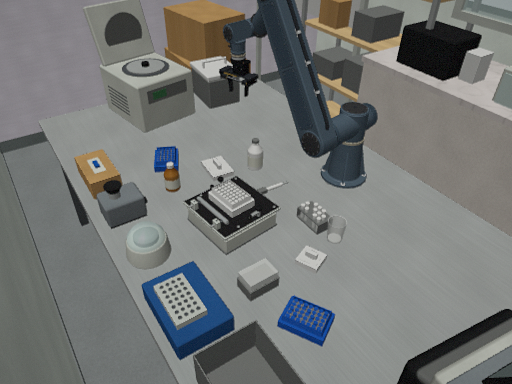

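Candidates (crop pixels): the oblong white lid at (590,248) and the small square lid at (185,250). For the box, the white box on the shaker mat at (384,162), with blue look-alikes at (73,145) and (695,147). I choose the oblong lid on the right (world about 0.469,-0.346) and the white box on the mat. Next I check it close up with the wrist camera.

>>> step_arm([
  [0.026, 0.024, 0, 0, 0, 10.2],
  [0.026, 0.024, 0, 0, 0, 10.2],
  [0.026, 0.024, 0, 0, 0, 10.2],
  [0.026, 0.024, 0, 0, 0, 10.2],
  [0.026, 0.024, 0, 0, 0, 10.2],
  [0.026, 0.024, 0, 0, 0, 10.2],
  [0.026, 0.024, 0, 0, 0, 10.0],
  [0.026, 0.024, 0, 0, 0, 0],
  [0.026, 0.024, 0, 0, 0, 0],
  [0.026, 0.024, 0, 0, 0, 0],
  [0, 0, 0, 0, 0, 0],
], jaw=0.06)

```text
time: 2.02
position: [0.4632, -0.3498, 0.4048]
tool_rot: [0.706, 0.709, 0.0, 0.0]
ft_force: [0.0, 0.3, -0.1]
grip_width: 0.0597
grip_force: 0.0
```

```bash
cat >> h.py <<'E'
def rect(pts):
    (cx,cy),(a,b),ang=cv2.minAreaRect(np.float32(pts)*1000)
    if a<b: a,b,ang=b,a,ang+90   # ang: direction of the long side
    ang=(ang+90)%180-90
    return np.round([cx,cy,a,b,ang],2)
def largest(m):
    n,l,s,_=cv2.connectedComponentsWithStats(m.astype(np.uint8)); return l==1+np.argmax(s[1:,4])
E
python3 - <<'E'
from h import *
o=get_obs(); print(o["position"],o["tool_rot"])
c=shot("wrist"); print(np.round(c["mount"],3),c["f"]); w=cloud(c)
cv2.imwrite("pics/w1.png",c["pixels"])
for l in ["box_lid","small_lid"]:
  for r in cut_out(l,"wrist"):
    m=r["region"]; p=w[m]; print(l,r["confidence"],r["extent"],np.nanmedian(p,0))
z=w[...,2]
m=largest((z>0.018)&(z<0.06)&(np.hypot(w[...,0]-.469,w[...,1]+.346)<.12)); print("lid",rect(w[m][:,:2]),np.nanmedian(z[m]))
m2=m&(z>0.042); print("ridge",rect(w[m2][:,:2]),np.nanmedian(z[m2]),m2.sum())
E
```

```text
[ 0.46317348 -0.34981239  0.40481528] [7.05563253e-01 7.08646929e-01 1.48765105e-04 5.76861119e-05]
[[-0.     0.962  0.272  0.075]
 [ 1.     0.     0.    -0.   ]
 [ 0.     0.272 -0.962  0.02 ]
 [ 0.     0.     0.     1.   ]] 275.43051869965524
box_lid 0.62 [264.0, 169.4, 82.0, 112.9] [ 0.47229529 -0.34190641  0.02462672]
lid [ 472.86 -348.95  144.52  103.98   84.85] 0.024631943044697013
ridge [ 472.84 -348.52   69.76   16.01   84.63] 0.04975374289661011 701
```

View pics/w1.png

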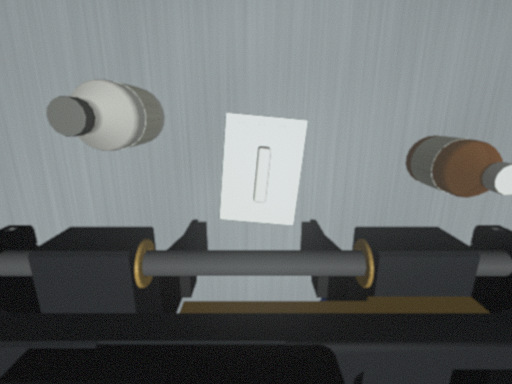

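The close crop shows the oblong lid at (263,168) with its ridge at (262,175), between the spray (110,115) and the amber bottle (450,165). It measures 144.5 x 104 mm with a 70 x 16 mm ridge, so it is the right lid. Before grasping, I look at the box and shaker from above.

>>> step_arm([
  [0.018, 0.047, 0.011, 0, 0, 0],
  [0.018, 0.047, 0.011, 0, 0, 0],
  [0.018, 0.047, 0.011, 0, 0, 0],
  [0.018, 0.047, 0.011, 0, 0, 0],
  [0.018, 0.047, 0.011, 0, 0, 0],
  [0.018, 0.047, 0.011, 0, 0, 0],
  [0.018, 0.047, 0.011, 0, 0, 0],
  [0, 0, 0, 0, 0, 0],
  [0, 0, 0, 0, 0, 0],
])

```text
time: 3.3
position: [0.5875, -0.0236, 0.4814]
tool_rot: [0.707, 0.707, -0.001, -0.0]
ft_force: [0.4, -0.6, -0.2]
grip_width: 0.0601
grip_force: 0.0
```

```bash
python3 - <<'E'
from h import *
o=get_obs(); print(o["position"])
c=shot("wrist"); w=cloud(c); np.save("w2.npy",w)
cv2.imwrite("pics/w2.png",c["pixels"])
z=w[...,2]; near=np.hypot(w[...,0]-.6,w[...,1])<.2
for l in ["tube_box","stopbar","shaker"]:
  for r in cut_out(l,"wrist"):
    m=r["region"]; p=w[m]; print(l,round(r["confidence"],2),np.round(r["extent"]),np.nanmedian(p,0))
    if l=="tube_box" and r["confidence"]>.5:
      m=m&(z>.125); print(" box all",rect(w[m][:,:2])); m=m&(z>.150); print(" collar top",rect(w[m][:,:2]),np.nanmedian(z[m]))
    if l=="stopbar": 
      b=m&(abs(z-.123)<.015); print(" bar",rect(w[b][:,:2]))
m=largest((abs(z-.105)<.008)&near); print("platform",rect(w[m][:,:2]),np.nanmedian(z[m]))
print([np.round(cv2.boxPoints(cv2.minAreaRect(np.float32(w[m][:,:2]))),3).tolist()])
ph=c["pixels"]
E
```

```text
[ 0.58749968 -0.02363648  0.48142562]
tube_box 0.9 [264. 154. 107. 133.] [0.60362159 0.00869992 0.14089411]
 box all [604.13   0.62 149.76 110.68 -82.96]
 collar top [604.33   0.62 129.25  89.97 -83.01] 0.15318281578567142
stopbar 0.82 [366. 134.  63. 159.] [0.69680062 0.03547087 0.12974291]
 bar [722.4   23.37 185.66  68.53 -83.2 ]
shaker 0.91 [275. 134. 252. 233.] [0.61930441 0.05606406 0.10513684]
platform [609.3    9.67 270.29 269.56 -82.99] 0.10492347430288745
[[[0.45899999141693115, 0.12700000405311584], [0.492000013589859, -0.14100000262260437], [0.7599999904632568, -0.1080000028014183], [0.7269999980926514, 0.1599999964237213]]]
```

View pics/w2.png

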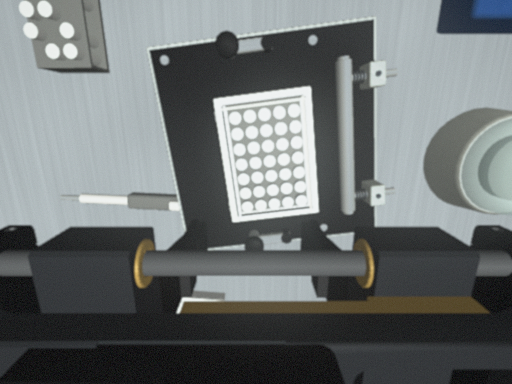

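The wrist view shows the white box at (264,154) and the stop bar at (346,134), with the clamp knobs at (228,44) and (255,245). The box measures 149.8 x 110.7 mm at (604.2, 0.6), yaw 7.0°. The platform measures 270 x 270 mm at (609.3, 9.7), yaw 7.0°. In the shaker's frame the box is at x -6, y -8 mm, 31 mm short of the bar, which is consistent with the description. Going back for the lid.

>>> step_arm([
  [-0.0164, -0.0464, -0.02, 0, 0, -0.77],
  [-0.0164, -0.0464, -0.02, 0, 0, -0.77],
  [-0.0164, -0.0464, -0.02, 0, 0, -0.77],
  [-0.0164, -0.0464, -0.02, 0, 0, -0.77],
  [-0.0164, -0.0464, -0.02, 0, 0, -0.77],
  [-0.0164, -0.0464, -0.02, 0, 0, -0.77],
  [-0.0164, -0.0464, -0.02, 0, 0, -0.77],
  [0, 0, 0, 0, 0, 0],
  [0, 0, 0, 0, 0, 0],
])

```text
time: 4.62
position: [0.4725, -0.3476, 0.3416]
tool_rot: [0.74, 0.673, 0.0, -0.001]
ft_force: [-0.1, -0.5, -0.1]
grip_width: 0.0602
grip_force: 0.0
```

```bash
cat >> h.py <<'E'
def lidpose(zr,xy,r=.12):
    "ridge & lid rect from the wrist, zr = height of the lid's top face"
    c=shot("wrist"); w=cloud(c); z=w[...,2]; nr=np.hypot(w[...,0]-xy[0],w[...,1]-xy[1])<r
    m=nr&(abs(z-zr)<.005); k=nr&(z>zr+.018)&(z<zr+.03)
    return c,w,largest(m),k
E
python3 - <<'E'
from h import *
o=get_obs(); print(o["position"],2*np.degrees(np.arctan2(o["tool_rot"][1],o["tool_rot"][0])))
c,w,m,k=lidpose(.0245,(.473,-.349)); k=largest(k)
print(rect(w[m][:,:2]),np.nanmedian(w[m][:,2]),rect(w[k][:,:2]),np.nanmedian(w[k][:,2]))
E
```

```text
[ 0.47246633 -0.34760664  0.34160578] 84.54520975210318
[ 472.89 -348.73  144.17  104.26   85.09] 0.02454827458484732 [ 472.89 -348.01   69.17   15.76   84.92] 0.04972831121320831
```

>>> step_arm([
  [0.0004, -0.0007, -0.03, 0, 0, 0.4],
  [0, 0, -0.035, 0, 0, 0],
  [0, 0, -0.035, 0, 0, 0],
  [0, 0, -0.02, 0, 0, 0],
  [0, 0, -0.011, 0, 0, 0],
  [0, 0, 0, 0, 0, 0],
  [0, 0, 0, 0, 0, 0],
], squeeze=25)

```text
time: 5.55
position: [0.474, -0.348, 0.2119]
tool_rot: [0.737, 0.676, 0.0, 0.001]
ft_force: [0.3, 0.9, 0.0]
grip_width: 0.0602
grip_force: 0.0
```

>>> step_arm([
  [0, 0, 0, 0, 0, 0],
  [0, 0, 0, 0, 0, 0],
  [0, 0, 0, 0, 0, 0],
  [0, 0, 0, 0, 0, 0],
  [0, 0, 0, 0, 0, 0],
  [0, 0, 0, 0, 0, 0],
], jaw=0.0, squeeze=25)

```text
time: 6.3
position: [0.4734, -0.348, 0.2107]
tool_rot: [0.737, 0.676, -0.0, -0.0]
ft_force: [0.2, 0.1, 0.5]
grip_width: 0.0157
grip_force: 25.0
```

>>> step_arm([
  [0, 0, 0.02, 0, 0, 0],
  [0, 0, 0.06, 0, 0, 0],
  [0, 0, 0.06, 0, 0, 0],
  [0, 0, 0.06, 0, 0, 0],
  [0.0163, 0.0436, 0, 0, 0, 1.5],
  [0.0163, 0.0436, 0, 0, 0, 1.5],
  [0.0163, 0.0436, 0, 0, 0, 1.5],
  [0.0163, 0.0436, 0, 0, 0, 1.5],
  [0.0163, 0.0436, 0, 0, 0, 1.5],
  [0.0163, 0.0436, 0, 0, 0, 1.5],
  [0.0163, 0.0436, 0, 0, 0, 1.5],
  [0.0163, 0.0436, 0, 0, 0, 1.6],
])

```text
time: 7.8
position: [0.604, 0.0023, 0.4104]
tool_rot: [0.661, 0.75, -0.0, -0.0]
ft_force: [0.1, 0.3, -1.1]
grip_width: 0.0159
grip_force: 25.0
```

>>> step_arm([
  [0, 0, 0, 0, 0, 0],
  [0, 0, 0, 0, 0, 0],
  [0, 0, 0, 0, 0, 0],
])

```text
time: 8.18
position: [0.6035, -0.0004, 0.4106]
tool_rot: [0.662, 0.749, -0.0, -0.0]
ft_force: [-0.0, 0.5, -1.0]
grip_width: 0.0158
grip_force: 25.0
```

```bash
python3 - <<'E'
from h import *
o=get_obs(); p=o["position"]; print(p,2*np.degrees(np.arctan2(o["tool_rot"][1],o["tool_rot"][0])),o["grip_width"])
c,w,m,k=lidpose(p[2]-.1865,p[:2])
cv2.imwrite("pics/w3.png",c["pixels"])
print("lid",rect(w[m][:,:2]),np.nanmedian(w[m][:,2]),m.sum())
# plane of lid top
A=w[m]; s=np.linalg.lstsq(np.c_[A[:,:2]-p[:2],np.ones(len(A))],A[:,2],rcond=None)[0]; print("slope",s)
c=shot("top"); w=cloud(c); cv2.imwrite("pics/t2.png",c["pixels"])
z=w[...,2]; nr=np.hypot(w[...,0]-p[0],w[...,1]-p[1])<.13
b=nr&(z>.125)&(z<.165); print("box top cam",rect(w[b][:,:2]),b.sum())
E
```

```text
[ 6.03498201e-01 -3.56291973e-04  4.10578662e-01] 97.0584103231815 0.015770401091244175
lid [599.    32.54 104.57  76.38   6.72] 0.2243685816249829 16494
slope [-1.26769626e-04 -8.71072283e-03  2.24705550e-01]
box top cam [625.97   7.23 248.38 158.61 -84.1 ] 146
```

View pics/w3.png

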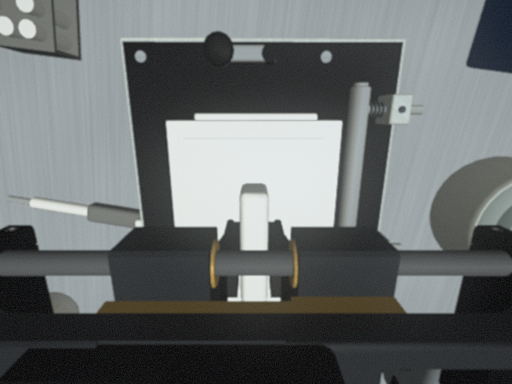

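The lid is held straight: its edge runs (168,122)–(341,122) in the picture, with the collar's far edge just beyond it at (255,117). It needs about (+1, +1.5) mm, then a slow descent.

>>> step_arm([
  [0.001, 0.0015, -0.01, 0, 0, 0.2],
  [0, 0, -0.015, 0, 0, 0],
  [0, 0, -0.012, 0, 0, 0],
  [0, 0, -0.004, 0, 0, 0],
  [0, 0, -0.004, 0, 0, 0],
  [0, 0, -0.004, 0, 0, 0],
  [0, 0, -0.003, 0, 0, 0],
  [0, 0, 0, 0, 0, 0],
])

```text
time: 9.28
position: [0.6048, 0.0023, 0.3587]
tool_rot: [0.66, 0.751, -0.0, -0.0]
ft_force: [0.5, 0.1, -0.8]
grip_width: 0.0158
grip_force: 25.0
```

>>> step_arm([
  [0, -0.0005, -0.003, 0, 0, 0],
  [0, 0, -0.003, 0, 0, 0],
  [0, 0, -0.003, 0, 0, 0],
  [0, 0, -0.001, 0, 0, 0],
  [0, 0, 0, 0, 0, 0],
])

```text
time: 9.9
position: [0.6048, 0.0018, 0.3486]
tool_rot: [0.66, 0.751, -0.0, -0.0]
ft_force: [0.2, -0.4, 0.1]
grip_width: 0.0159
grip_force: 25.0
```

>>> step_arm([
  [0, 0, -0.001, 0, 0, 0],
  [0, 0, -0.001, 0, 0, 0],
  [0, 0, 0, 0, 0, 0],
])

```text
time: 10.28
position: [0.6049, 0.0018, 0.3477]
tool_rot: [0.66, 0.751, 0.0, 0.0]
ft_force: [-1.8, 0.5, 4.2]
grip_width: 0.016
grip_force: 25.0
```

The force came on at exactly the seated height. I release, lift and check the fit.

>>> step_arm([
  [0, 0, 0.0005, 0, 0, 0],
  [0, 0, 0, 0, 0, 0],
  [0, 0, 0, 0, 0, 0],
], jaw=0.05)

```text
time: 10.65
position: [0.6048, 0.0018, 0.3469]
tool_rot: [0.66, 0.751, -0.0, -0.0]
ft_force: [0.3, -0.6, 0.8]
grip_width: 0.0377
grip_force: 0.0
```

>>> step_arm([
  [0, 0, 0.03, 0, 0, 0],
  [-0.015, 0, 0.05, 0, 0, 0],
  [-0.02, 0, 0.05, 0, 0, 0],
  [0, 0, 0, 0, 0, 0],
  [0, 0, 0, 0, 0, 0],
])

```text
time: 11.28
position: [0.5696, 0.0018, 0.4768]
tool_rot: [0.66, 0.751, -0.0, -0.0]
ft_force: [0.1, -0.1, -0.4]
grip_width: 0.0501
grip_force: 0.0
```

```bash
cat >> h.py <<'E'
def state(c,w,name="wrist"):
    z=w[...,2]; nr=np.hypot(w[...,0]-.61,w[...,1]-.005)<.16
    m=largest(nr&(abs(z-.161)<.006)); k=largest(nr&(z>.178)&(z<.195))
    A=w[m]; s=np.linalg.lstsq(np.c_[A[:,:2]-A[:,:2].mean(0),np.ones(len(A))],A[:,2],rcond=None)[0]
    print("lid",rect(A[:,:2]),s); print("ridge",rect(w[k][:,:2]),np.nanmedian(z[k]))
    b=nr&(abs(z-.137)<.005); print("base rim",rect(w[largest(b|m)][:,:2]))
    for r in cut_out("tube_box",name)[:1]:
        q=r["region"]&(z>.12); print("box",r["confidence"],rect(w[q][:,:2]))
E
python3 - <<'E'
from h import *
c=shot("wrist"); w=cloud(c); cv2.imwrite("pics/w4.png",c["pixels"]); state(c,w); np.save("w4.npy",w)
E
```

```text
lid [604.82   1.04 143.15 104.12 -82.68] [ 0.00022524 -0.00195033  0.16154414]
ridge [604.68   1.82  69.07  16.19 -82.72] 0.1866232370103232
base rim [604.02   0.89 148.89 110.14 -83.02]
box 0.89 [561.11  69.02  36.13   1.11   9.04]
```

View pics/w4.png

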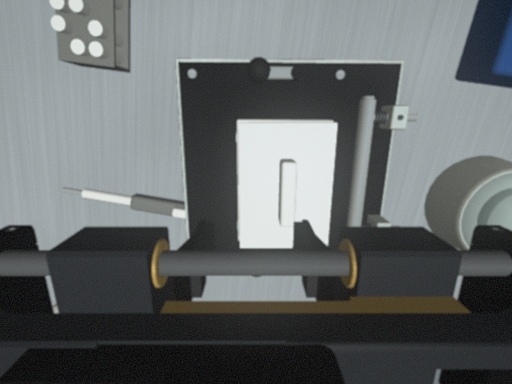

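Lid top at 161.5 mm (161 expected), level, offset from the box under 1 mm: it is seated all round, at (287,185) in the picture. Next I turn the gripper so the fingers lie side by side across the box, behind it.

>>> step_arm([
  [-0.006, -0.0013, 0, 0, 0, -10.0],
  [-0.006, -0.0013, 0, 0, 0, -10.0],
  [-0.006, -0.0013, 0, 0, 0, -10.0],
  [-0.006, -0.0013, 0, 0, 0, -10.0],
  [-0.006, -0.0013, 0, 0, 0, -10.0],
  [-0.006, -0.0013, 0, 0, 0, -10.0],
  [-0.006, -0.0013, 0, 0, 0, -10.0],
  [-0.006, -0.0013, 0, 0, 0, -10.0],
  [-0.0066, -0.0013, -0.02, 0, 0, -10.3],
  [0, 0, -0.05, 0, 0, 0],
  [0, 0, -0.04, 0, 0, 0],
  [0, 0, 0, 0, 0, 0],
], jaw=0.06)

```text
time: 12.88
position: [0.514, -0.0097, 0.3633]
tool_rot: [0.998, 0.061, -0.005, -0.002]
ft_force: [-0.0, -0.1, -0.2]
grip_width: 0.0599
grip_force: 0.0
```

```bash
python3 - <<'E'
from h import *
o=get_obs(); p=o["position"]; a=2*np.arctan2(o["tool_rot"][1],o["tool_rot"][0]); print(p,np.degrees(a),o["ft_force"],o["q"])
d=p[:2]-[.6093,.0097]; t=np.radians(7); print("shaker frame",d@[np.cos(t),np.sin(t)],d@[-np.sin(t),np.cos(t)])
c=shot("wrist"); w=cloud(c); cv2.imwrite("pics/w5.png",c["pixels"]); state(c,w)
E
```

```text
[ 0.51403304 -0.00968494  0.36329222] 7.038762115183405 [-0.00382298 -0.10771194 -0.17248599] [-2.36450391e-01  4.39226779e-01  1.74913892e+00 -1.52212819e-05
  9.63936957e-01  1.21150511e+00]
shaker frame -0.09691928481019715 -0.007630322659636755
lid [601.04   1.   144.98  96.38 -82.95] [ 0.002478   -0.00060644  0.16152236]
ridge [604.85   1.6   70.1   16.26 -82.58] 0.1866638182580182
base rim [601.04   1.   144.98  96.38 -82.95]
```

View pics/w5.png

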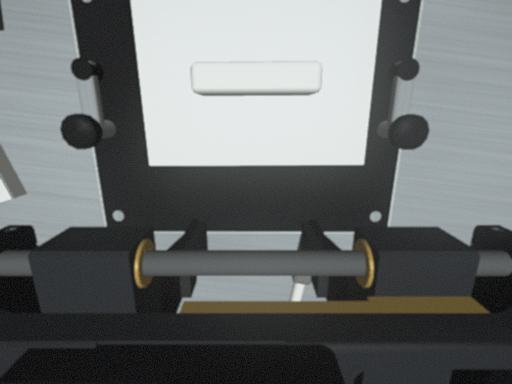

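The view shows the lid's rear edge at row 165, with the fingers behind it and centred between the knobs (82,130) and (408,130). I descend behind the box.

>>> step_arm([
  [0, 0, -0.03, 0, 0, 0],
  [0, 0, -0.025, 0, 0, 0],
  [0, 0, -0.01, 0, 0, 0],
  [0, 0, 0, 0, 0, 0],
  [0, 0, 0, 0, 0, 0],
  [0, 0, 0, 0, 0, 0],
])

```text
time: 13.72
position: [0.5156, -0.0099, 0.3032]
tool_rot: [0.998, 0.061, 0.001, 0.0]
ft_force: [-0.3, 0.4, -0.1]
grip_width: 0.0598
grip_force: 0.0
```

>>> step_arm([
  [0, 0, -0.006, 0, 0, 0],
  [0.006, 0.0007, 0, 0, 0, 0],
  [0.006, 0.0007, 0, 0, 0, 0],
  [0.005, 0.0006, 0, 0, 0, 0],
  [0.003, 0.0004, 0, 0, 0, 0],
  [0, 0, 0, 0, 0, 0],
  [0, 0, 0, 0, 0, 0],
])

```text
time: 14.6
position: [0.5351, -0.0075, 0.2962]
tool_rot: [0.998, 0.061, -0.0, -0.0]
ft_force: [-0.0, 0.5, 0.2]
grip_width: 0.0604
grip_force: 0.0
```

>>> step_arm([
  [0.002, 0.00025, 0, 0, 0, 0],
  [0.002, 0.00025, 0, 0, 0, 0],
  [0.002, 0.00025, 0, 0, 0, 0],
  [0.002, 0.00025, 0, 0, 0, 0],
  [0.002, 0.00025, 0, 0, 0, 0],
  [0.002, 0.00025, 0, 0, 0, 0],
])

```text
time: 15.35
position: [0.5473, -0.0059, 0.2961]
tool_rot: [0.998, 0.061, -0.0, -0.0]
ft_force: [-2.1, 0.0, 0.7]
grip_width: 0.0599
grip_force: 1.1
```

>>> step_arm([
  [0.002, 0.00025, 0, 0, 0, 0],
  [0.002, 0.00025, 0, 0, 0, 0],
  [0.002, 0.00025, 0, 0, 0, 0],
  [0.002, 0.00025, 0, 0, 0, 0],
  [0.002, 0.00025, 0, 0, 0, 0],
  [0.002, 0.00025, 0, 0, 0, 0],
])

```text
time: 16.1
position: [0.5594, -0.0045, 0.2962]
tool_rot: [0.998, 0.061, 0.0, 0.0]
ft_force: [-1.7, -0.5, -1.7]
grip_width: 0.06
grip_force: 0.8
```

```bash
python3 - <<'E'
from h import *
o=get_obs(); p=o["position"]; t=np.radians(7); e=np.array([np.cos(t),np.sin(t)]); n=np.array([-e[1],e[0]])
f=lambda q:(np.round((q-[.6093,.0097])@e*1e3,1),np.round((q-[.6093,.0097])@n*1e3,1))
print(f(p[:2]),o["ft_force"])
c=shot("wrist"); w=cloud(c); cv2.imwrite("pics/w6.png",c["pixels"]); z=w[...,2]
k=largest((z>.178)&(z<.195)&(np.hypot(w[...,0]-.62,w[...,1])<.1)); r=rect(w[k][:,:2]); print("ridge",r,f(r[:2]/1e3))
for q in cut_out("stopbar","wrist"):
  b=q["region"]&(z>.115)&(z<.14)&(w[...,0]<.72); x=(w[b][:,:2]-[.6093,.0097]); print("bar",q["confidence"],b.sum(),np.nanpercentile(x@e,[3,50,97]),np.nanpercentile(x@n,[3,97]))
c=shot("top"); w=cloud(c); z=w[...,2]
print("top ridge z check",np.nanmax(z[150:175,240:290]))
E
```

```text
(np.float64(-51.3), np.float64(-8.0)) [-1.66444277 -0.47916079 -1.68886242]
ridge [624.95   3.94  69.98  16.12 -82.97] (np.float64(14.8), np.float64(-7.6))
top ridge z check 0.5325251853432609
```

View pics/w6.png

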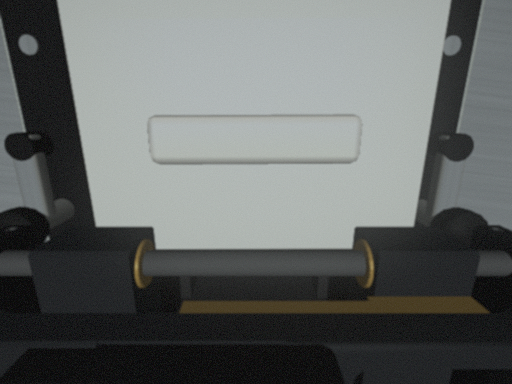

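The box follows squarely (ridge at (255,138), yaw 7.0°), with about 11 mm left to the bar and a drag of about 2 N.

>>> step_arm([
  [0.002, 0.00025, 0, 0, 0, 0],
  [0.002, 0.00025, 0, 0, 0, 0],
  [0.002, 0.00025, 0, 0, 0, 0],
  [0.002, 0.00025, 0, 0, 0, 0],
])

```text
time: 16.75
position: [0.5672, -0.0034, 0.2964]
tool_rot: [0.998, 0.062, -0.0, -0.0]
ft_force: [-3.4, -0.7, 3.2]
grip_width: 0.0599
grip_force: 1.9
```

>>> step_arm([
  [0.001, 0.00012, 0, 0, 0, 0],
  [0.001, 0.00012, 0, 0, 0, 0],
])

```text
time: 17.0
position: [0.5692, -0.0032, 0.2963]
tool_rot: [0.998, 0.062, -0.0, -0.0]
ft_force: [-4.8, -0.3, 2.6]
grip_width: 0.06
grip_force: 1.9
```

>>> step_arm([
  [0.001, 0.00012, 0, 0, 0, 0],
  [0.001, 0.00013, 0, 0, 0, 0],
])

```text
time: 17.25
position: [0.5706, -0.003, 0.2962]
tool_rot: [0.998, 0.062, -0.001, -0.0]
ft_force: [-7.5, -1.3, 6.5]
grip_width: 0.06
grip_force: 3.5
```

>>> step_arm([
  [0.001, 0.00012, 0, 0, 0, 0],
  [0.001, 0.00013, 0, 0, 0, 0],
])

```text
time: 17.5
position: [0.5718, -0.0028, 0.2962]
tool_rot: [0.998, 0.061, -0.003, -0.0]
ft_force: [-9.0, -1.9, 6.8]
grip_width: 0.0595
grip_force: 4.5
```

>>> step_arm([
  [0.001, 0.00012, 0, 0, 0, 0],
  [0.001, 0.00013, 0, 0, 0, 0],
  [0, 0, 0, 0, 0, 0],
])

```text
time: 17.88
position: [0.5731, -0.0026, 0.2961]
tool_rot: [0.998, 0.061, -0.004, -0.0]
ft_force: [-10.0, -2.5, 7.5]
grip_width: 0.0601
grip_force: 5.2
```

>>> step_arm([
  [0.001, 0.00012, 0, 0, 0, 0],
  [0.001, 0.00013, 0, 0, 0, 0],
  [0, 0, 0, 0, 0, 0],
  [0, 0, 0, 0, 0, 0],
])

```text
time: 18.38
position: [0.5745, -0.0025, 0.2961]
tool_rot: [0.998, 0.062, -0.005, -0.0]
ft_force: [-11.0, -3.9, 9.1]
grip_width: 0.0599
grip_force: 6.1
```

```bash
python3 - <<'E'
from h import *
t=np.radians(7); e=np.array([np.cos(t),np.sin(t)]); n=np.array([-e[1],e[0]])
o=get_obs(); p=o["position"]; print("tcp",(p[:2]-[.6093,.0097])@e*1e3,o["ft_force"],o["moment"])
c=shot("wrist"); w=cloud(c); z=w[...,2]
k=largest((z>.178)&(z<.195)&(np.hypot(w[...,0]-.63,w[...,1])<.1)); r=rect(w[k][:,:2]); print("ridge",r,(r[:2]/1e3-[.6093,.0097])@e,(r[:2]/1e3-[.6093,.0097])@n,np.nanmedian(z[k]))
m=largest(abs(z-.161)<.005); A=w[m]; q=(A[:,:2]-[.6093,.0097]); print("lid front x",np.percentile(q@e,99.5),"y",np.percentile(q@n,[.5,99.5]),np.linalg.lstsq(np.c_[A[:,:2]-A[:,:2].mean(0),np.ones(len(A))],A[:,2],rcond=None)[0])
for cam in ["top"]:
  c=shot(cam); w=cloud(c); z=w[...,2]; x=w[...,:2]-[.6093,.0097]
  b=(abs(x@n)<.08)&(x@e>.06)&(x@e<.12)&(z>.112)&(z<.15)
  pr=x[b]@e; zz=z[b]; print(np.round(np.c_[pr,zz,x[b]@n][np.argsort(pr)][::12],3).tolist())
E
```

```text
tcp -35.99047202344318 [-10.9620549   -3.93440174   9.12073334] [-0.66625016  1.8927203  -0.24780317]
ridge [638.44   5.61  70.13  16.16 -82.94] 0.028424349244301123 -0.007610786427039011 0.18672519129686144
lid front x 0.07648320662608492 y [-0.07838597  0.06345109] [-0.00115345 -0.00116133  0.16153828]
[[0.076, 0.141, 0.065], [0.084, 0.132, -0.064], [0.086, 0.135, -0.049], [0.087, 0.131, 0.011], [0.088, 0.13, -0.012], [0.089, 0.131, -0.061], [0.09, 0.132, -0.053], [0.091, 0.129, 0.072], [0.092, 0.127, 0.079], [0.093, 0.138, -0.076], [0.095, 0.131, 0.075], [0.096, 0.131, -0.069], [0.097, 0.123, -0.009], [0.102, 0.136, -0.07], [0.108, 0.128, -0.067], [0.111, 0.117, 0.058], [0.113, 0.112, -0.057], [0.116, 0.138, 0.072], [0.12, 0.134, 0.068]]
```

Fz has built up to 9 N through finger friction, which adds drag under the box. I raise the tool a little to relieve it, then push on.

>>> step_arm([
  [0, 0, 0.001, 0, 0, 0],
  [0, 0, 0.001, 0, 0, 0],
  [0, 0, 0, 0, 0, 0],
])

```text
time: 18.85
position: [0.5753, -0.0024, 0.2968]
tool_rot: [0.998, 0.061, -0.004, -0.0]
ft_force: [-7.1, -3.2, -1.6]
grip_width: 0.0602
grip_force: 3.7
```

>>> step_arm([
  [0.001, 0.00012, 0.0003, 0, 0, 0],
  [0.001, 0.00013, 0.0003, 0, 0, 0],
  [0, 0, 0, 0, 0, 0],
])

```text
time: 19.23
position: [0.5769, -0.0023, 0.297]
tool_rot: [0.998, 0.061, -0.005, -0.0]
ft_force: [-8.1, -3.4, -1.3]
grip_width: 0.0602
grip_force: 4.2
```

>>> step_arm([
  [0.001, 0.0001, 0.0002, 0, 0, 0],
  [0.001, 0.0001, 0.0002, 0, 0, 0],
  [0.001, 0.0001, 0.0002, 0, 0, 0],
  [0, 0, 0, 0, 0, 0],
  [0, 0, 0, 0, 0, 0],
])

```text
time: 19.85
position: [0.5791, -0.002, 0.2972]
tool_rot: [0.998, 0.061, -0.006, -0.0]
ft_force: [-9.3, -3.6, -1.8]
grip_width: 0.0603
grip_force: 5.1
```

```bash
cat > chk.py <<'E'
from h import *
t=np.radians(7); e=np.array([np.cos(t),np.sin(t)]); n=np.array([-e[1],e[0]])
o=get_obs(); p=o["position"]; print("tcp",(p[:2]-[.6093,.0097])@e*1e3,"F along",o["ft_force"][:2]@e,"lat",o["ft_force"][:2]@n,o["ft_force"][2])
for i in range(2):
  c=shot("wrist"); w=cloud(c); z=w[...,2]
  k=largest((z>.178)&(z<.195)&(np.hypot(w[...,0]-.63,w[...,1])<.1)); r=rect(w[k][:,:2]); d=r[:2]/1e3-[.6093,.0097]
  print("ridge",r,"x %.1f y %.1f"%(d@e*1e3,d@n*1e3),"bar in %.1f"%(d@e*1e3-.7+55-80),np.nanmedian(z[k]))
m=largest(abs(z-.161)<.005); A=w[m]; print(np.linalg.lstsq(np.c_[A[:,:2]-A[:,:2].mean(0),np.ones(len(A))],A[:,2],rcond=None)[0])
E
python3 chk.py
```

```text
tcp -31.442566923041383 F along -9.719299785555465 lat -2.4519259406615626 -1.7612673522020055
ridge [643.17   6.32  69.92  15.63 -82.99] x 33.2 y -7.5 bar in 7.5 0.18714322108303333
ridge [643.13   6.54  70.48  15.7  -82.98] x 33.2 y -7.3 bar in 7.5 0.18712557719726672
[-0.0091973  -0.00206749  0.16188563]
```

Box bearing and square, but its rear is lifted slightly (0.009 rad). I lower the tool a touch to set it flat and add a little push.

>>> step_arm([
  [0.0005, 0.0001, -0.0004, 0, 0, 0],
  [0.0005, 0.0001, -0.0004, 0, 0, 0],
  [0, 0, 0, 0, 0, 0],
  [0, 0, 0, 0, 0, 0],
])

```text
time: 20.45
position: [0.5796, -0.0019, 0.2963]
tool_rot: [0.998, 0.061, -0.007, -0.0]
ft_force: [-11.8, -5.3, -0.5]
grip_width: 0.0598
grip_force: 5.9
```

```bash
python3 chk.py
```

```text
tcp -30.920868046817958 F along -12.385865553630506 lat -3.827862448597287 -0.474348069969178
ridge [642.86   6.55  70.19  16.   -82.85] x 32.9 y -7.2 bar in 7.2 0.18672373464450012
ridge [642.87   6.4   70.39  16.02 -82.85] x 32.9 y -7.4 bar in 7.2 0.18674532630785573
[-0.00101911 -0.00113379  0.16155029]
```

Flat and square, bar about 7 mm in, and both estimates agree: 12.4 N finger force less about 2 N drag gives about 10 N. I hold, check that it is steady, and hand in.

>>> step_arm([
  [0, 0, 0, 0, 0, 0],
  [0, 0, 0, 0, 0, 0],
  [0, 0, 0, 0, 0, 0],
  [0, 0, 0, 0, 0, 0],
  [0, 0, 0, 0, 0, 0],
  [0, 0, 0, 0, 0, 0],
  [0, 0, 0, 0, 0, 0],
  [0, 0, 0, 0, 0, 0],
])

```text
time: 21.55
position: [0.5796, -0.0019, 0.2963]
tool_rot: [0.998, 0.061, -0.007, -0.0]
ft_force: [-11.0, -4.2, -0.2]
grip_width: 0.06
grip_force: 5.9
```

```bash
python3 chk.py; python3 - <<'E'
from h import *
c=shot("wrist"); w=cloud(c); z=w[...,2]; m=largest(abs(z-.161)<.005); k=largest((z>.178)&(z<.195)&(np.hypot(w[...,0]-.63,w[...,1])<.1))
o=get_obs(); F=np.linalg.norm(o["ft_force"][:2]); print(F, o["joint_velocities"].round(4))
if 10<F<14.5: print(hand_in())
E
```

```text
tcp -30.91785579461642 F along -11.384257292202085 lat -2.84833146247008 -0.23518481334602934
ridge [642.96   6.46  70.08  15.9  -82.95] x 33.0 y -7.3 bar in 7.3 0.18673746781789696
ridge [642.9    6.37  70.49  15.95 -82.87] x 32.9 y -7.4 bar in 7.2 0.18672424601790838
[-0.00123477 -0.00108932  0.16153088]
11.093746220073056 [ 0.0014  0.0007  0.0016  0.0004 -0.0011  0.0003]
the job is handed in; nothing more can be done
None
```

I handed the job in at about 22 s: the lid is seated and level, and the box is held flat and square against the stop bar, 7 mm off the centre line. The bar is an estimated 7 mm in (9–10 N), and the fingers are still pushing; hand-in returned no verdict.

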